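# Load the tan tape roll on the dressing stand

### The arm

A 7-joint arm with a two-finger parallel gripper is mounted at the origin on a cart in front of the work surface, level with it; the furniture and walls round the work are solid. World frame = base frame: x ahead of the robot, y to its left, z up, the work surface at z = 0. Lengths are in m, angles in rad, forces in N, time in s.
With the tool pointing down it reaches from about 0.425 to 1.025 m from the base axis. Payload 9.4 kg.
Tool frame: the origin (TCP) lies at the very end of the fingers, on their centre line; the grasp point (between the pads) lies 19 mm behind it; z points along the fingers, y is the line along which they close (so a half turn about z gives the same grasp; the last joint's range is limited). The gripper opens to 85 mm and grips with 20 to 120 N. Pads are 22 mm wide; open, the fingers measure 114 mm over their backs; the gripper's body (76 mm by 85 mm) begins 54 mm behind the grasp point. The pads swing forward as they close: fully open they stand 13 mm farther back than shut.
Start: joints at [-1.291, 0.599, -0.003, 1.599, 0.002, 0.943, -0.08], TCP at [0.253, 0.679, 0.231] pointing down, gripper open.
Joint ranges: [-2.57, 2.57], [-0.35, 1.97], [-1.29, 1.29], [0.11, 2.56], [-1.05, 4.19], [0.11, 1.86], [-2.63, 2.63]. Speed limits (rad/s): [2.22, 2.22, 3.01, 3.01, 3.14, 3.14, 3.14].

### API

Orientations are given as a unit quaternion [x, y, z, w].
In Python, from workcell import robot, eyes, workorder gives the robot as it stands.
- The arm moves only by the tool drive_tool, never from a script. Its argument "motion" is text: rows parted by semicolons, each of 7 numbers parted by spaces: the gripper command: -1 is shut, 1 is fully open, values between are in proportion, then the shift along the tool's x, y, z in units of 0.5 m (1.0 is 0.5 m), then the turn, a rotation vector about the tool's x, y, z in units of pi/4 rad (1.0 is pi/4 rad). A call has 1 to 5 rows; each row is the pose to reach, as a shift and turn from the pose commanded when the call began, along the tool's axes at that moment; what a row does not reach only later rows make up. A row lasts 1/10 s, in which the tool goes at most 50 mm and 8.59 degrees, less where a joint would pass 70% of its speed; a pose out of reach is approached as far as the arm can. A call with a number of a shift or a turn outside -1 to 1 is refused whole. A call with a gripper value outside its range is refused whole. The fingers move at their own pace and stop on an object; "grip_force" is the grip in N (left out, the last holds). Time passes only in rows, so rows that repeat a pose let the fingers close. It gives the time, the measured TCP pose, the force, the opening and the grip force at its end, in the units of the state.
- robot.sense(): the state, without advancing time (a new reading comes with each control period).
- eyes.snapshot(name): name is "scene" or "top" or "wrist"; returns (picture, depth): 400x640x3 uint8, blue, green, red; 400x640 float32, m along the optical axis (not along the pixel's ray), 0 where there is no reading.
- eyes.camera_params(name): a dict with "camera_matrix" (3x3 intrinsics, pixels), "eye" and "rotation" of the camera in the world. Camera axes: x right, y down, z forward; pixel columns grow to the right and rows downward; lengths in m; the calibration is good to about 2 mm. A picture is of the moment at which its call begins: read the wrist's pose just before it. camera_params takes no time and is no camera call; for the wrist camera it gives the pose at the moment of the call.
- workorder.hand_in(): hands the job in; it is judged then, once.
The state is a dict: "time_s": time; "q": joint angles; "joint_vel": joint speeds; "effort": joint torques, N m; "tcp_pos": TCP position; "ee_rot": TCP orientation; "ft_force": force on the tool from outside, world axes, zero at the start; "ft_torque": the same for the moment, N m; "grip_width": opening from 0.0 (shut) to 1.0 (fully open); "grip_force": force on a finger pad.
Only numpy, scipy, OpenCV 4.12 (cv2) and the standard library are available. Lean on these libraries where they do the work, as an engineer would, in place of code of your own. Each camera call takes 0.05 s, during which the arm holds its last target. There are 200 camera calls.

### The job

Take the tan roll of plaster tape from the wire cradle and thread it onto the bare steel rod of the white stand, then push the square blue end cap fully home on the rod's free end so that the roll cannot slip off. Let both hang on the rod, and leave the white roll in the cradle.

Things in the scene. Friction and masses are not known exactly. Their poses are not given: they have to be found in the camera images.
- tan_roll: Roll of tan tape on a white core, 54 mm outside, 27 mm wide, 30 mm hole right through, 50 g. Stands on its rim, axis level, on a low fixed wire cradle (50 mm wide, 200 mm long along the roll axis, 16 mm high) that leaves the rim free for a grasp across the diameter from above. Origin: roll centre, 38 mm up at the start; y axis along the hole, z up. The rolls may change places.
- white_roll: The same roll in white, on the same cradle 90 mm from the tan one, in line with it; it is not needed. Origin: its centre, y axis along the hole. Beside the work, tall tubular hand rails rise along the left and right edges of the cart (y = +0.42 and -0.42 m): move inward and up before turning the wrist near one.
- end_cap: Blue square end cap, 44 x 44 mm across, 42 mm long along its y axis, 60 g, lying flat. A round blind bore, 28 mm wide, 34 mm deep, opens in its -y face; the +y end is closed and bears a white disc. Origin: middle of the cap, 22 mm above the surface at the start; x across, z up. Take it across x. It hangs loosely on the rod.
- rod_tip (a point): Free end of the fixed, stiff, level steel rod of the white stand: 10 mm thick, axis 100 mm above the surface, running 110 mm from here along -y to a dark 42 mm flange on a post (34 mm wide, top 18 mm above the axis). Origin: the end of the rod on its axis; y points out of the free end, z up. The foot (100 mm wide, 12 mm high) lies under the post and the inner part of the rod.
Mind the look-alikes: they are no part of the job. There is more than one size of the end_cap; the job needs the largest.

How it is judged:
On the way, in this order (a step that is already met when the one before it is completed fails the run):
1. the tan roll is on the rod, before the cap (y of tan_roll in the frame of rod_tip between -0.105 and -0.013 m and x of tan_roll in the frame of rod_tip between -0.014 and 0.014 m and z of tan_roll in the frame of rod_tip between -0.014 and 0.014 m), for 0.2 s.
2. the end cap is home on the rod (y of end_cap in the frame of rod_tip below -0.004 m and distance between end_cap and rod_tip below 0.022 m and angle between the y axis of end_cap and the y axis of rod_tip, either way round below 0.3 rad), for 0.2 s.
At the end, for the whole second after the job is handed in: Tan roll hangs on the rod behind the cap, centre within 14 mm of the rod axis sideways and in height; cap on the free end, rod at least 25 of 34 mm deep in its bore, axes within 17 degrees, its middle within 22 mm of the rod end; both at rest; white roll within 40 mm of its start (all of step 2 and y of tan_roll in the frame of rod_tip between -0.105 and -0.035 m and x of tan_roll in the frame of rod_tip between -0.014 and 0.014 m and z of tan_roll in the frame of rod_tip between -0.014 and 0.014 m and linear speed of each of tan_roll, end_cap below 0.03 m/s and distance of white_roll from where it was at the start of the episode below 0.04 m); the robot touches nothing.
It fails at once if the white roll is taken or knocked out of its place (distance of white_roll from where it was at the start of the episode above 0.04 m).
It also fails if it takes over 54 s, if anything falls off the work surface, if the arm or the gripper's body presses on something with over 40 N, if the wrist force passes 120 N, or if a joint passes its speed limit or range.

## Working session

There is one attempt and no reset: what is moved stays moved. The work goes in short steps, Python scripts to look and compute and a tool call to move; the robot and the scene stay as the last step left them, time stands still between calls to the robot, and variables do not carry over. Pictures are saved under pics/ and viewed, at most 10 in all, crops included, and the job is handed in when it is done.

Besides the shell and the picture viewer there is one more tool, called as name(argument=value, ...) on one line, values as JSON. drive_tool: Moves the arm, as the interface text tells. Shifts and turns lie within -1 to 1; 1 stands for 0.5 m of shift or pi/4 rad of turn. Its arguments: {"type":"object","properties":{"motion":{"type":"string"},"grip_force":{"type":"number"}},"required":["motion"]}

```bash
mkdir -p pics; ls
cat > h.py <<'E'
import numpy as np, cv2
from scipy.spatial.transform import Rotation as R
from workcell import robot, eyes, workorder
def snap(n,f):
    p=eyes.camera_params(n); b,d=eyes.snapshot(n); cv2.imwrite(f'pics/{f}.png',b); np.savez(f'pics/{f}.npz',b=b,d=d,K=p['camera_matrix'],e=p['eye'],R=p['rotation']); return b,d,p
def cloud(f):
    z=np.load(f'pics/{f}.npz'); d=z['d'];v,u=np.indices(d.shape);K=z['K']
    c=np.stack([(u-K[0,2])/K[0,0]*d,(v-K[1,2])/K[1,1]*d,d],-1)
    return c@z['R'].T+z['e'], z['b'], d
def go(target,rot=None):
    s=robot.sense();T=R.from_quat(s['ee_rot'])
    sh=T.inv().apply(np.array(target)-s['tcp_pos'])/0.5
    r=np.zeros(3) if rot is None else (T.inv()*rot).as_rotvec()/(np.pi/4)
    print('shift',sh.round(4),'turn',r.round(4))
E
python3 - <<'E'
from h import *
s=robot.sense();print(s)
print(R.from_quat(s['ee_rot']).as_matrix().round(3))
for n in('scene','top'):
    b,d,p=snap(n,n+'0');print(n,p)
E
```

```text
pics
{'time_s': 0.0, 'q': array([-1.29068762,  0.60015262, -0.00252343,  1.60010762,  0.00178225,
        0.9429025 , -0.07978033]), 'joint_vel': array([-9.31064989e-04, -1.73288189e-03, -1.71108166e-03, -1.54503855e-04,
        5.39929934e-05, -8.18799865e-04, -5.72874242e-04]), 'effort': array([ 1.42283461e-04, -7.76448512e+01,  1.56517535e+00, -2.58017296e+01,
        1.23307863e-02,  9.10516712e-03, -8.50841531e-06]), 'tcp_pos': array([0.25309317, 0.67889639, 0.23040533]), 'ee_rot': array([ 1.77434160e-01,  9.84132361e-01, -7.80886071e-04, -6.94459283e-05]), 'ft_force': array([ 0.58542825, -0.2830108 ,  0.5004375 ]), 'ft_torque': array([ 0.01243441, -0.00296114, -0.03234114]), 'grip_force': 0.0, 'grip_width': 0.9960471525785005}
[[-0.937  0.349 -0.   ]
 [ 0.349  0.937 -0.002]
 [-0.    -0.002 -1.   ]]
scene {'camera_matrix': array([[402.18623584,   0.        , 321.5789059 ],
       [  0.        , 402.18623584, 200.91923506],
       [  0.        ,   0.        ,   1.        ]]), 'eye': array([-0.04646174,  0.63350177,  0.5487857 ]), 'rotation': array([-0.32590113,  0.80217434, -0.46626183,  0.18139648])}
top {'camera_matrix': array([[443.75532026,   0.        , 320.4536291 ],
       [  0.        , 443.75532026, 201.9252361 ],
       [  0.        ,   0.        ,   1.        ]]), 'eye': array([0.30211487, 0.04813516, 0.92977083]), 'rotation': array([ 0.73163855, -0.6703338 ,  0.08127912, -0.09354857])}
```

```bash
sed -i "s/R=p\['rotation'\])/R=R.from_quat(p['rotation']).as_matrix())/" h.py
python3 - <<'E'
from h import *
for n in('scene','top'): b,d,p=snap(n,n+'0')
E
```

```text
(no output)
```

View pics/scene0.png

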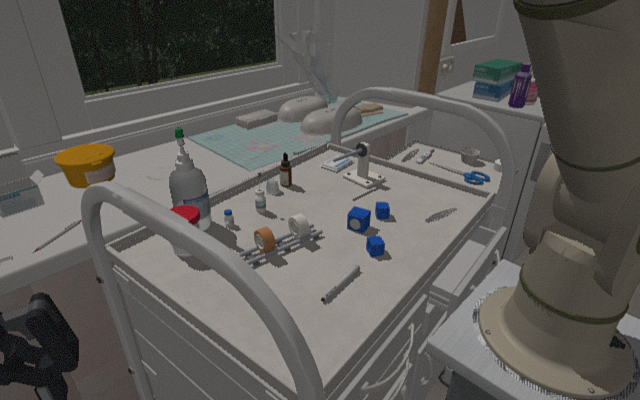

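View pics/top0.png

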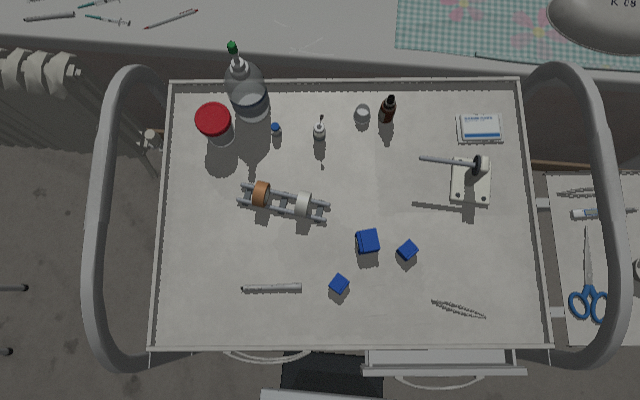

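The top view shows the tan roll at (261,194), the white roll at (303,205), and the rod from its tip at (420,158) to the post at (475,165). There are three blue caps, at (368,241), (407,250) and (339,285). The one at (368,241) looks largest (scene view (359,219), white disc visible). The arm starts outside the left rail.

```bash
cat > m.py <<'E'
from h import *
def blobs(f):
    P,b,d=cloud(f); hsv=cv2.cvtColor(b,cv2.COLOR_BGR2HSV); H,S,V=[hsv[...,i].astype(int) for i in range(3)]
    ok=(d>0)&(abs(P[...,1])<.4)&(P[...,0]>.3)&(P[...,0]<1.0)
    for nm,m in (('blue',(abs(H-112)<14)&(S>140)&(V>50)),('tan',(H<20)&(S>80)&(V>70))):
        n,l,st,c=cv2.connectedComponentsWithStats((m&ok).astype(np.uint8))
        for i in range(1,n):
            if st[i,4]<60: continue
            Q=P[l==i]; top=Q[Q[:,2]>np.percentile(Q[:,2],95)-.006]
            r=cv2.minAreaRect((top[:,:2]*1000).astype(np.float32))
            print(f,nm,st[i],'med',np.median(Q,0).round(3),'lo',np.percentile(Q,2,0).round(3),'hi',np.percentile(Q,98,0).round(3),'toprect',np.round(r[0],1),np.round(r[1],1),round(r[2],1),'topz',np.percentile(Q[:,2],95).round(3))
    return P,b,d
E
python3 - <<'E'
from m import *
for f in('scene0','top0'):
    P,b,d=blobs(f)
P,b,d=cloud('top0')
for u,v in [(425,158),(440,160),(455,162),(303,204),(303,195),(480,158),(160,340),(165,90),(520,90),(330,240),(110,200),(95,250),(600,200),(130,72)]: print(u,v,P[v,u].round(3))
# rod: points at z .09-.115
m=(d>0)&(P[...,2]>.09)&(P[...,2]<.115)&(P[...,1]<-.1)&(P[...,1]>-.35)&(P[...,0]>.5)&(P[...,0]<.9)
Q=P[m];print(len(Q))
for y in np.arange(-.35,-.1,.01):
    k=Q[abs(Q[:,1]-y)<.005]
    if len(k): print(round(y,3),len(k),k.min(0).round(3),k.max(0).round(3))
E
python3 - <<'E'
import cv2
a=cv2.imread('pics/scene0.png')[180:280,230:420]; b=cv2.imread('pics/top0.png')[140:300,230:500]
a=cv2.resize(a,(570,300),interpolation=2);b=cv2.resize(b,(506,300),interpolation=2)
import numpy as np
c=np.zeros((600,570,3),np.uint8);c[:300]=a;c[300:,:506]=b;cv2.imwrite('pics/crop1.png',c)
E
```

```text
scene0 blue [376 203  13  16 193] med [ 0.437 -0.102  0.024] lo [ 0.424 -0.12   0.003] hi [ 0.46  -0.09   0.036] toprect [ 441.6 -107. ] [27.8 29.1] 36.7 topz 0.036
scene0 blue [348 207  22  26 341] med [ 0.444 -0.017  0.042] lo [ 0.429 -0.045  0.004] hi [ 0.471 -0.003  0.047] toprect [452.1 -24.6] [42.6 42.1] 13.4 topz 0.047
scene0 blue [367 236  17  21 289] med [0.357 0.031 0.026] lo [0.345 0.014 0.004] hi [0.381 0.044 0.036] toprect [364.4  26. ] [29.1 33. ] 59.2 topz 0.035
scene0 tan [254 227  22  26 320] med [0.516 0.206 0.054] lo [0.505 0.192 0.018] hi [0.554 0.216 0.067] toprect [529.7 201.8] [23.9 28.6] 84.1 topz 0.067
top0 blue [465 134  35   3  72] med [ 0.718 -0.268  0.012] lo [ 0.711 -0.305  0.008] hi [ 0.722 -0.233  0.015] toprect [ 717.4 -268. ] [ 5.9 75.7] 7.5 topz 0.015
top0 blue [356 229  24  25 439] med [ 0.453 -0.028  0.044] lo [ 0.432 -0.049  0.03 ] hi [ 0.476 -0.007  0.048] toprect [455.  -27.9] [41.6 41. ] 15.5 topz 0.047
top0 blue [398 239  20  21 225] med [ 0.445 -0.111  0.033] lo [ 0.428 -0.128  0.027] hi [ 0.462 -0.094  0.036] toprect [ 445.3 -112. ] [28.4 3
[... 858 characters left out ...]
.593 -0.235  0.091] [ 0.633 -0.225  0.115]
-0.22 84 [ 0.592 -0.225  0.092] [ 0.633 -0.215  0.115]
-0.21 27 [ 0.608 -0.215  0.099] [ 0.618 -0.205  0.108]
-0.2 28 [ 0.609 -0.205  0.098] [ 0.619 -0.195  0.109]
-0.19 24 [ 0.609 -0.195  0.102] [ 0.619 -0.185  0.107]
-0.18 28 [ 0.61  -0.185  0.097] [ 0.62  -0.175  0.107]
-0.17 26 [ 0.611 -0.175  0.099] [ 0.62  -0.166  0.107]
-0.16 26 [ 0.612 -0.165  0.1  ] [ 0.621 -0.155  0.107]
-0.15 26 [ 0.612 -0.155  0.1  ] [ 0.621 -0.145  0.106]
-0.14 26 [ 0.613 -0.145  0.098] [ 0.621 -0.135  0.107]
-0.13 26 [ 0.613 -0.135  0.1  ] [ 0.622 -0.125  0.108]
-0.12 29 [ 0.614 -0.125  0.098] [ 0.624 -0.115  0.107]
-0.11 3 [ 0.617 -0.114  0.099] [ 0.622 -0.114  0.101]
```

View pics/crop1.png

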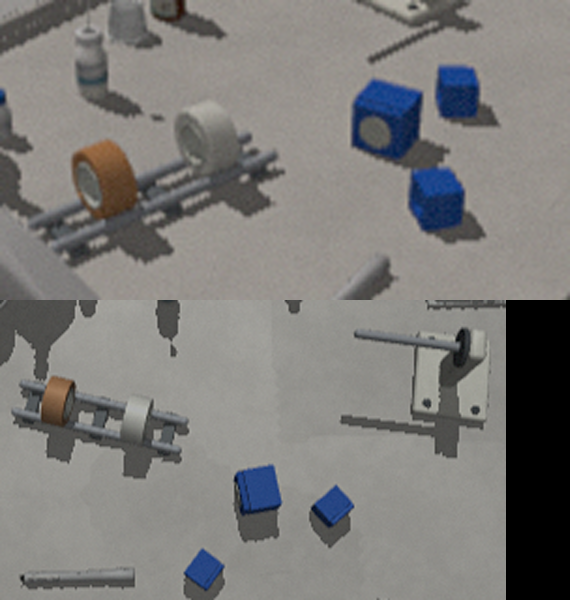

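The crop confirms it: the cap at top-view (368,241) is clearly the largest and its white disc faces about +y. The tan roll stands on the outer end of the cradle, left of the white roll.

Run:
```python
from m import *
P,b,d=cloud('top0')
m=(d>0)&(abs(P[...,1]-.42)<.06)&(P[...,0]>.1)&(P[...,0]<.9)&(P[...,2]>.1); Q=P[m]; print('rail',Q.min(0),Q.max(0), 'arm-free?', np.percentile(Q[:,2],[50,99]))
def axis(Q,t):
    y=Q[:,1]; c=np.polyfit(y,Q[:,0],1); return c
m=(d>0)&(P[...,2]>.095)&(P[...,2]<.112)&(P[...,1]<-.11)&(P[...,1]>-.208)&(abs(P[...,0]-.615)<.015)
Q=P[m];c=np.polyfit(Q[:,1],Q[:,0],1);print('rod slope',c,'deg',np.degrees(np.arctan(c[0])),'ymax',np.percentile(Q[:,1],[98,100]),'z',np.percentile(Q[:,2],[50,90]))
# second view for rod and rolls
P2,b2,d2=cloud('scene0')
m=(d2>0)&(P2[...,2]>.09)&(P2[...,2]<.112)&(P2[...,1]<-.1)&(P2[...,1]>-.2)&(abs(P2[...,0]-.615)<.03)
Q=P2[m];print(len(Q));c=np.polyfit(Q[:,1],Q[:,0],1);print('rod2',c,Q[:,1].max(),np.percentile(Q[:,2],[50,90]))
for PP,dd in((P,d),(P2,d2)):
  for y0 in(.2,.11):
    m=(dd>0)&(abs(PP[...,1]-y0)<.03)&(abs(PP[...,0]-.53)<.045)&(PP[...,2]>.045);Q=PP[m]
    r=cv2.minAreaRect((Q[:,:2]*1000).astype(np.float32));t=Q[Q[:,2]>np.percentile(Q[:,2],97)-.006]
    print('roll',y0,np.round(r[0],1),np.round(r[1],1),round(r[2],1),t.mean(0).round(4))
# cradle rails
m=(d>0)&(P[...,2]>.009)&(P[...,2]<.022)&(P[...,1]<.26)&(P[...,1]>.04)&(abs(P[...,0]-.525)<.05);Q=P[m]
r=cv2.minAreaRect((Q[:,:2]*1000).astype(np.float32));print('cradle',r)
```

```text
rail [0.17386364 0.39389019 0.10016991] [0.76753943 0.46711362 0.24799853] arm-free? [0.22764482 0.2457361 ]
rod slope [0.06092578 0.62525289] deg 3.486480378051674 ymax [-0.11517078 -0.11369744] z [0.10413007 0.10631537]
88
rod2 [0.06446896 0.62253134] -0.11018030062147655 [0.10453056 0.107051  ]
roll 0.2 [533.5 198.9] [26.1 51.5] 82.9 [0.5332 0.1989 0.0645]
roll 0.11 [520.4 110. ] [25.7 51.8] 80.8 [0.5204 0.1103 0.0643]
roll 0.2 [530.3 200.6] [27.3 50.7] 81.1 [0.5285 0.2019 0.0649]
roll 0.11 [517.6 111.8] [27.7 51. ] 83.2 [0.5154 0.1133 0.065 ]
cradle ((526.5676879882812, 155.0717315673828), (199.31739807128906, 47.15343475341797), 80.89539337158203)
```

drive_tool(motion="1 0 0 -0.1 0 0 0; 1 0 0 -0.2 0 0 0; 1 0 0 -0.3 0 0 0; 1 0 0 -0.36 0 0 0; 1 0 0 -0.36 0 0 0")

```text
time_s: 0.7
tcp_pos: [0.2538, 0.6807, 0.417]
ee_rot: [0.178, 0.984, 0.004, 0.001]
ft_force: [-0.2, 0.7, -0.4]
grip_width: 1.0
grip_force: 0.0
```

drive_tool(motion="1 -0.08 -0.06 0 0 0 0; 1 -0.16 -0.12 0 0 0 0; 1 -0.24 -0.19 0 0 0 0; 1 -0.31 -0.25 0 0 0 0; 1 -0.38 -0.31 0 0 0 0")

```text
time_s: 1.2
tcp_pos: [0.3779, 0.4652, 0.4104]
ee_rot: [0.178, 0.984, -0.001, -0.0]
ft_force: [0.9, 0.4, 0.2]
grip_width: 0.999
grip_force: 0.0
```

drive_tool(motion="1 -0.08 -0.06 0 0 0 0; 1 -0.16 -0.12 0 0 0 0; 1 -0.24 -0.19 0 0 0 0; 1 -0.31 -0.25 0 0 0 0; 1 -0.38 -0.31 0 0 0 0")

```text
time_s: 1.7
tcp_pos: [0.5015, 0.2536, 0.4105]
ee_rot: [0.178, 0.984, -0.0, -0.0]
ft_force: [1.8, 0.2, -0.2]
grip_width: 0.999
grip_force: 0.0
```

drive_tool(motion="1 0 0 0 0 0 0.18; 1 0 0 0 0 0 0.36; 1 0 0 0 0 0 0.54; 1 0 0 0 0 0 0.72; 1 0 0 0 0 0 0.88")

```text
time_s: 2.2
tcp_pos: [0.5007, 0.2559, 0.4103]
ee_rot: [0.503, 0.864, -0.001, -0.0]
ft_force: [-0.4, -0.6, -0.5]
grip_width: 1.001
grip_force: 0.0
```

drive_tool(motion="1 0 0 0 0 0 0.18; 1 0 0 0 0 0 0.36; 1 0 0 0 0 0 0.54; 1 0 0 0 0 0 0.72; 1 0 0 0 0 0 0.86")

```text
time_s: 2.7
tcp_pos: [0.5006, 0.256, 0.4103]
ee_rot: [0.761, 0.649, -0.001, 0.0]
ft_force: [-0.0, -0.3, 0.3]
grip_width: 1.003
grip_force: 0.0
```

```bash
cat >> h.py <<'E'
def yaw(a): # rotation, tool down, tool y at angle a deg
    a=np.radians(a); y=np.array([np.cos(a),np.sin(a),0]); z=np.array([0,0,-1.]); return R.from_matrix(np.stack([np.cross(y,z),y,z],1))
E
python3 - <<'E'
from h import *
s=robot.sense();print(s['time_s'],s['tcp_pos'],s['q'].round(2)); go([.532,.2,.20],yaw(-8.7))
p=eyes.camera_params('wrist');print(p)
E
```

```text
2.7 [0.50059108 0.25595816 0.41030014] [-0.88  0.25  0.39  1.76 -0.1   1.16 -0.61]
shift [-0.1001  0.0801  0.4206] turn [-0.0012  0.0015 -0.0081]
{'camera_matrix': array([[280.61527052,   0.        , 321.75032266],
       [  0.        , 280.61527052, 193.84550332],
       [  0.        ,   0.        ,   1.        ]]), 'eye': array([0.51311292, 0.32345353, 0.55246153]), 'rotation': array([ 0.98726441, -0.07846971, -0.0119298 ,  0.13787373])}
```

drive_tool(motion="1 -0.03 0.02 0.09 0 0 0; 1 -0.06 0.04 0.18 0 0 0; 1 -0.08 0.06 0.27 0 0 0; 1 -0.1 0.08 0.36 0 0 0; 1 -0.1 0.08 0.42 0 0 -0.01")

```text
time_s: 3.2
tcp_pos: [0.5323, 0.1981, 0.1979]
ee_rot: [0.757, 0.653, -0.002, 0.0]
ft_force: [0.0, 0.5, -0.2]
grip_width: 0.999
grip_force: 0.0
```

drive_tool(motion="1 0 0 0 0 0 0")

```text
time_s: 3.3
tcp_pos: [0.5304, 0.1992, 0.197]
ee_rot: [0.757, 0.654, -0.004, -0.001]
ft_force: [0.2, 0.2, 0.7]
grip_width: 0.999
grip_force: 0.0
```

Run:
```python
from h import *
s=robot.sense();print(s['tcp_pos'],s['joint_vel'].round(3))
snap('wrist','w1')
P,b,d=cloud('w1')
for nm,c in(('tan',(.532,.2)),('white',(.519,.111))):
    m=(d>0)&(np.hypot(P[...,0]-c[0],P[...,1]-c[1])<.042)&(P[...,2]>.045);Q=P[m]
    if len(Q)<50: print(nm,len(Q));continue
    t=Q[Q[:,2]>np.percentile(Q[:,2],97)-.004]
    r=cv2.minAreaRect((Q[:,:2]*1000).astype(np.float32));print(nm,r,t.mean(0),np.percentile(Q[:,2],97))
```

```text
[0.53044314 0.19923408 0.19702934] [-0.023 -0.067  0.021 -0.071  0.026  0.08  -0.033]
tan ((532.4517822265625, 203.62757873535156), (33.520240783691406, 83.73866271972656), 81.5965576171875) [0.53499402 0.21808991 0.29802403] 0.2995129294055056
white ((519.788330078125, 111.23038482666016), (26.361148834228516, 50.013214111328125), 81.83525085449219) [0.51963783 0.111463   0.06349208] 0.06506447324287891
```

View pics/w1.png

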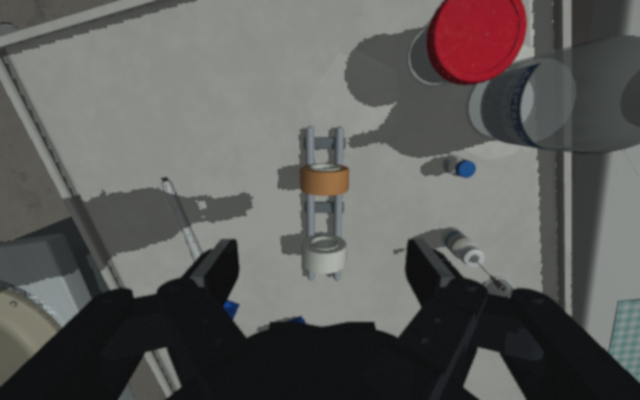

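The wrist view shows the tan roll at (325,180), the white roll at (325,255), and the open fingers on either side below them, clear of the bottles at right.

Run:
```python
from h import *
P,b,d=cloud('w1')
m=(d>0)&(np.hypot(P[...,0]-.532,P[...,1]-.2)<.042)&(P[...,2]>.045)&(P[...,2]<.08);Q=P[m]
t=Q[Q[:,2]>np.percentile(Q[:,2],97)-.004]
r=cv2.minAreaRect((Q[:,:2]*1000).astype(np.float32));print(r,t.mean(0),np.percentile(Q[:,2],97))
go([.532,.2,.017],yaw(-8.5))
```

```text
((532.9771118164062, 199.7830352783203), (26.01564598083496, 51.33908462524414), 81.26177978515625) [0.53291529 0.19975588 0.06351472] 0.0652965695850354
shift [0.0013 0.0019 0.365 ] turn [-0.0048  0.0038  0.0038]
```

drive_tool(motion="1 0 0.003 0.09 0 0 0; 1 0 0.003 0.18 0 0 0; 1 0 0.003 0.26 0 0 0; 1 0 0.003 0.32 0 0 0; 1 0 0.003 0.36 0 0 0", grip_force=30)

```text
time_s: 3.85
tcp_pos: [0.535, 0.2014, 0.021]
ee_rot: [0.756, 0.654, 0.0, -0.0]
ft_force: [0.1, 0.5, 0.6]
grip_width: 1.004
grip_force: 0.0
```

drive_tool(motion="1 0 0 0 0 0 0; 0 0 0 0 0 0 0; 0 0 0 0 0 0 0; -1 0 0 0 0 0 0; -1 0 0 0 0 0 0")

```text
time_s: 4.35
tcp_pos: [0.5331, 0.2013, 0.0233]
ee_rot: [0.756, 0.655, -0.0, -0.001]
ft_force: [-6.9, 0.4, 10.0]
grip_width: 0.614
grip_force: 29.5
```

drive_tool(motion="-1 0 0 0 0 0 0; -1 0 0 0 0 0 0; -1 0 0 0 0 0 0; -1 0 0 0 0 0 0; -1 0 0 0 0 0 0")

```text
time_s: 4.85
tcp_pos: [0.5331, 0.2013, 0.0233]
ee_rot: [0.756, 0.655, -0.0, -0.001]
ft_force: [-6.3, 0.9, 9.7]
grip_width: 0.612
grip_force: 29.5
```

drive_tool(motion="-1 0 0 -0.02 0 0 0; -1 0 0 -0.08 0 0 0; -1 0 0 -0.16 0 0 0; -1 0 0 -0.24 0 0 0; -1 0 0 -0.28 0 0 0")

```text
time_s: 5.35
tcp_pos: [0.5361, 0.2007, 0.1662]
ee_rot: [0.757, 0.654, 0.003, 0.001]
ft_force: [0.1, -0.2, -0.7]
grip_width: 0.61
grip_force: 32.4
```

drive_tool(motion="-1 0 0 0 0 0 0; -1 0 0 0 0 0 0")

```text
time_s: 5.55
tcp_pos: [0.5347, 0.2007, 0.1625]
ee_rot: [0.756, 0.654, 0.001, 0.0]
ft_force: [-1.1, -0.6, -0.6]
grip_width: 0.61
grip_force: 32.4
```

Run:
```python
from h import *
s=robot.sense();print(s['tcp_pos'],s['grip_width'],s['grip_force'])
snap('wrist','w2');b=snap('scene','s2')[0]
cv2.imwrite('pics/w2c.png',np.vstack([cv2.imread('pics/w2.png')[150:350,120:520],cv2.resize(b[140:260,200:440],(400,200))]))
P,bb,d=cloud('w2')
x,y,z=s['tcp_pos']
hsv=cv2.cvtColor(bb,cv2.COLOR_BGR2HSV);m=(hsv[...,0]<20)&(hsv[...,1]>80)&(d>0)&(np.linalg.norm(P-[x,y,z+.02],axis=-1)<.05)
Q=P[m];print(len(Q));r=cv2.minAreaRect((Q[:,:2]*1000).astype(np.float32)) if len(Q) else 0;print(r,Q.min(0),Q.max(0))
```

```text
[0.5347122  0.2007282  0.16252337] 0.6098506628659239 32.417119927704334
6833
((535.827392578125, 199.20762634277344), (25.510347366333008, 52.774208068847656), 81.42745971679688) [0.50839879 0.18447307 0.15373698] [0.56369233 0.21505317 0.20530154]
```

View pics/w2c.png

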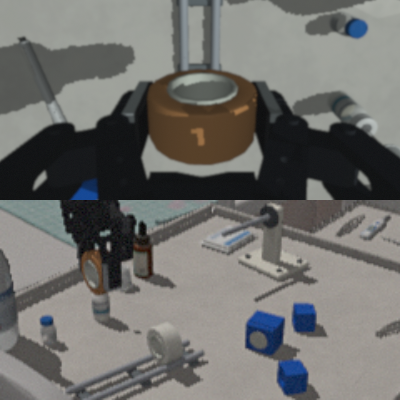

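The tan roll is held squarely between the pads (hole facing the camera); the white roll is still on the cradle.

```bash
cat >> h.py <<'E'
def rollfit(f,tcp):
    from scipy.optimize import least_squares
    P,b,d=cloud(f);hsv=cv2.cvtColor(b,cv2.COLOR_BGR2HSV)
    m=(hsv[...,0]<20)&(hsv[...,1]>80)&(d>0)&(np.linalg.norm(P-tcp-[0,0,.018],axis=-1)<.045);Q=P[m]
    # cylinder r=27: keep outer-rim points
    c0=tcp+[0,0,.017]
    def res(p):
        a=np.array([p[3],1,p[4]]);a/=np.linalg.norm(a);v=Q-(c0+[p[0],0,p[1]]);v=v-np.outer(v@a,a);return np.linalg.norm(v,axis=1)-.027
    o=least_squares(res,[0,0,0,.15,0],loss='soft_l1',f_scale=.001)
    a=np.array([o.x[3],1,o.x[4]]);a/=np.linalg.norm(a);v=(Q-c0-[o.x[0],0,o.x[1]])@a
    lo,hi=np.percentile(v,[1,99]);c=c0+[o.x[0],0,o.x[1]]+a*(lo+hi)/2
    print('centre',c.round(4),'minus tcp',(c-tcp).round(4),'axis',a.round(3),'width',(hi-lo).round(4),'rms',np.median(abs(o.fun)).round(4)); return c,a
E
python3 - <<'E'
from h import *
s=robot.sense()
c,a=rollfit('w2',s['tcp_pos'])
# rod estimate: avg of both views
tip=np.array([.617,-.114,.1]);ax=np.array([.0625,1,0]);ax/=np.linalg.norm(ax)
# pre-position: roll centre 60mm outside the tip
rot=yaw(-3.6);T=R.from_quat(s['ee_rot']);off=(rot*T.inv()).apply(c-s['tcp_pos']);print(off)
go(tip+ax*.10+[0,0,.05]-off,rot); go(tip+ax*.06-off,rot)
E
```

```text
centre [0.5358 0.1991 0.1765] minus tcp [ 0.0018 -0.0013  0.0155] axis [ 0.147  0.988 -0.048] width 0.0254 rms 0.0005
[ 0.00189085 -0.00113489  0.01554371]
shift [-0.3973  0.2344  0.0529] turn [-0.0007  0.0003 -0.104 ]
shift [-0.477   0.241   0.1529] turn [-0.0007  0.0003 -0.104 ]
```

drive_tool(motion="-1 -0.08 0.05 0 0 0 -0.03; -1 -0.16 0.1 0 0 0 -0.06; -1 -0.24 0.15 0 0 0 -0.1; -1 -0.32 0.2 0.02 0 0 -0.1; -1 -0.4 0.235 0.05 0 0 -0.1")

```text
time_s: 6.15
tcp_pos: [0.6231, -0.0165, 0.1353]
ee_rot: [0.73, 0.683, 0.0, 0.0]
ft_force: [0.1, 1.0, -0.3]
grip_width: 0.613
grip_force: 32.4
```

drive_tool(motion="-1 -0.02 0 0.04 0 0 0; -1 -0.05 0.003 0.08 0 0 0; -1 -0.08 0.006 0.1 0 0 0; -1 -0.08 0.006 0.1 0 0 0; -1 -0.08 0.006 0.1 0 0 0")

```text
time_s: 6.65
tcp_pos: [0.6218, -0.0544, 0.0855]
ee_rot: [0.73, 0.683, -0.001, -0.001]
ft_force: [0.9, -0.1, 0.2]
grip_width: 0.609
grip_force: 32.4
```

Run:
```python
from h import *
s=robot.sense();print(s['tcp_pos'],s['ft_force'])
w=snap('wrist','w3')[0];b=snap('scene','s3')[0];t=snap('top','t3')[0]
c,a=rollfit('w3',s['tcp_pos'])
cv2.imwrite('pics/c3.png',np.vstack([w[130:350,160:480],cv2.resize(b[110:220,290:450],(320,220),interpolation=2),cv2.resize(t[130:210,370:500],(320,160),interpolation=2)]))
# tip from scene/top again, rod only
for f in('s3','t3'):
    P,bb,d=cloud(f)
    m=(d>0)&(P[...,2]>.094)&(P[...,2]<.112)&(P[...,1]<-.09)&(P[...,1]>-.2)&(abs(P[...,0]-.616)<.014);Q=P[m]
    k=np.polyfit(Q[:,1],Q[:,0],1);print(f,len(Q),k,np.polyval(k,-.114),Q[:,1].max(),np.percentile(Q[:,2],[5,50,95]))
    try: rollfit(f,s['tcp_pos'])
    except Exception as e: print(e)
```

```text
[ 0.62177895 -0.05442002  0.08548886] [ 0.94408207 -0.14728203  0.22775559]
centre [ 0.6229 -0.0561  0.0994] minus tcp [ 0.0011 -0.0017  0.0139] axis [ 0.071  0.996 -0.051] width 0.0253 rms 0.0005
s3 84 [0.04635684 0.61968247] 0.6143977875277812 -0.11228475748888411 [0.09984492 0.1044577  0.10724335]
centre [ 0.6241 -0.0496  0.1022] minus tcp [0.0023 0.0048 0.0167] axis [ 0.085  0.996 -0.016] width 0.0179 rms 0.0023Traceback (most recent call last):
  File "<stdin>", line 10, in <module>
    raise TypeError("expected non-empty vector for x")
TypeError: expected non-empty vector for x
```

View pics/c3.png

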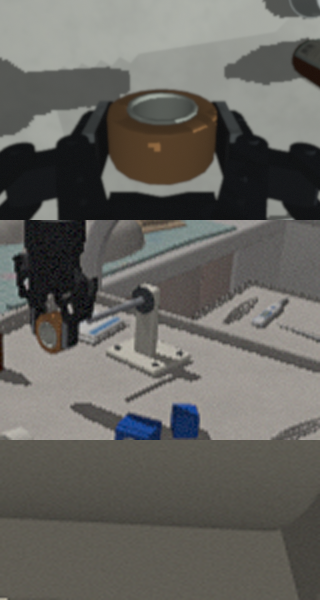

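The roll is in front of the rod tip, in line with it. The top camera is blocked by the arm here, so I'll thread slowly and watch the force.

drive_tool(motion="-1 -0.03 -0.004 -0.002 0 0 0; -1 -0.06 -0.004 -0.002 0 0 0; -1 -0.09 -0.004 -0.002 0 0 0; -1 -0.12 -0.004 -0.002 0 0 0; -1 -0.14 -0.004 -0.002 0 0 0")

```text
time_s: 7.3
tcp_pos: [0.6153, -0.127, 0.0875]
ee_rot: [0.731, 0.683, -0.0, 0.0]
ft_force: [-0.2, -1.0, -0.1]
grip_width: 0.609
grip_force: 32.4
```

Run:
```python
from h import *
s=robot.sense();print(s['tcp_pos'],s['ft_force'],s['ft_torque'])
w=snap('wrist','w4')[0];b=snap('scene','s4')[0]
rollfit('w4',s['tcp_pos'])
cv2.imwrite('pics/c4.png',np.hstack([cv2.resize(w[200:330,250:390],(420,390),interpolation=2),cv2.resize(b[120:220,290:390],(390,390),interpolation=2)]))
```

```text
[ 0.61526431 -0.12695259  0.08747389] [-0.18112946 -0.97651346 -0.05035748] [-0.00758937 -0.01085028  0.01361813]
centre [ 0.6164 -0.1286  0.1014] minus tcp [ 0.0011 -0.0016  0.0139] axis [ 0.072  0.996 -0.052] width 0.0255 rms 0.0005
```

View pics/c4.png

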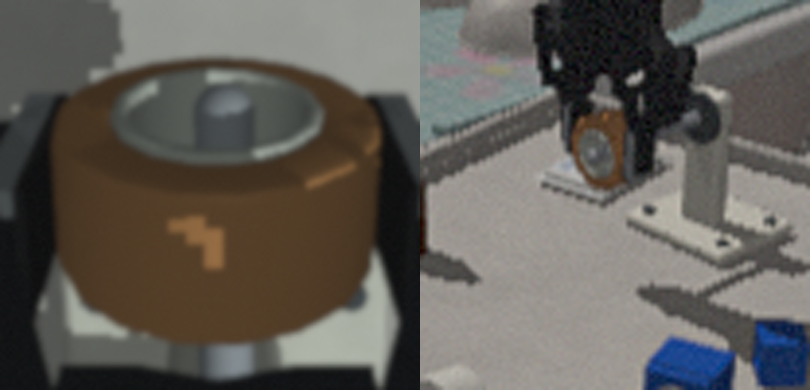

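The rod end shows centred in the hole, at about (222,100) in the crop. Next I'll push further on, lower the roll a little and release.

drive_tool(motion="-1 -0.04 0 0 0 0 0; -1 -0.08 0 0 0 0 0; -1 -0.12 0 0 0 0 0; -1 -0.12 0 0.01 0 0 0; -1 -0.12 0 0.017 0 0 0")

```text
time_s: 7.9
tcp_pos: [0.6116, -0.1835, 0.0783]
ee_rot: [0.73, 0.683, 0.0, -0.0]
ft_force: [0.0, 1.0, -0.3]
grip_width: 0.613
grip_force: 32.4
```

drive_tool(motion="-1 0 0 0 0 0 0; -1 0 0 0 0 0 0; 0.4 0 0 0 0 0 0; 0.6 0 0 0 0 0 0; 0.6 0 0 0 0 0 0")

```text
time_s: 8.4
tcp_pos: [0.6118, -0.1839, 0.079]
ee_rot: [0.73, 0.683, 0.0, 0.0]
ft_force: [-1.5, 0.2, -0.4]
grip_width: 0.801
grip_force: 0.0
```

drive_tool(motion="0.8 0 0 0 0 0 0; 1 0 0 0 0 0 0; 1 0 0 0 0 0 0; 1 0 0 0 0 0 0; 1 0 0 0 0 0 0")

```text
time_s: 8.9
tcp_pos: [0.6117, -0.1842, 0.0788]
ee_rot: [0.73, 0.683, 0.0, 0.0]
ft_force: [-0.5, 0.0, -0.7]
grip_width: 0.998
grip_force: 0.0
```

Run:
```python
from h import *
s=robot.sense();print(s['tcp_pos'],s['ft_force'],s['grip_width'])
w=snap('wrist','w5')[0]
rollfit('w5',s['tcp_pos'])
P,b,d=cloud('w5')
hsv=cv2.cvtColor(b,cv2.COLOR_BGR2HSV)
# rod part outside roll
m=(d>0)&(P[...,1]>-.165)&(P[...,1]<-.09)&(abs(P[...,0]-.616)<.012)&(P[...,2]>.085)&(P[...,2]<.12);Q=P[m]
print(len(Q)); 
for y in np.arange(-.165,-.1,.008):
    k=Q[abs(Q[:,1]-y)<.004]
    if len(k): print(y.round(3),len(k),k[:,0].min().round(4),k[:,0].max().round(4),k[:,2].max().round(4))
print(Q[:,1].max(),np.percentile(Q[:,1],99))
```

```text
[ 0.61165101 -0.18416557  0.078811  ] [-0.53048785  0.04564114 -0.74602832] 0.9982159166316783
centre [ 0.6139 -0.1847  0.0889] minus tcp [ 0.0022 -0.0005  0.0101] axis [ 0.071  0.996 -0.049] width 0.0257 rms 0.0005
2674
-0.165 186 0.6108 0.6206 0.1059
-0.157 371 0.6111 0.621 0.1058
-0.149 384 0.6116 0.6214 0.1062
-0.141 405 0.6122 0.6218 0.1068
-0.133 443 0.6123 0.6228 0.1063
-0.125 470 0.613 0.6232 0.1062
-0.117 415 0.6136 0.6234 0.106
-0.11324636381284998 -0.11423781231059524
```

The roll hangs on the rod about 70 mm behind the tip. Next is the cap.

drive_tool(motion="1 0 0 -0.08 0 0 0; 1 0 0 -0.17 0 0 0; 1 0 0 -0.25 0 0 0; 1 0.08 -0.05 -0.25 0 0 -0.1; 1 0.16 -0.1 -0.25 0 0 -0.2")

```text
time_s: 9.45
tcp_pos: [0.5673, -0.1012, 0.2052]
ee_rot: [0.674, 0.739, 0.001, 0.002]
ft_force: [0.3, 0.9, 0.1]
grip_width: 0.996
grip_force: 0.0
```

Run:
```python
from h import *
s=robot.sense();print(s['tcp_pos'],s['ft_force'],s['grip_width']);go([.455,-.028,.19],yaw(15))
```

```text
[ 0.56732314 -0.10117371  0.20524473] [0.32564979 0.90904872 0.05181957] 0.996407143135447
shift [ 0.1663 -0.2104  0.0296] turn [ 0.0042  0.0016 -0.2168]
```

drive_tool(motion="1 0.06 -0.07 0.01 0 0 -0.1; 1 0.11 -0.14 0.02 0 0 -0.22; 1 0.166 -0.21 0.03 0 0 -0.22; 1 0.166 -0.21 0.03 0 0 -0.22; 1 0.166 -0.21 0.03 0 0 -0.22")

```text
time_s: 9.95
tcp_pos: [0.4547, -0.0274, 0.1892]
ee_rot: [0.608, 0.794, 0.0, 0.0]
ft_force: [1.3, 0.2, 0.7]
grip_width: 1.002
grip_force: 0.0
```

Run:
```python
from h import *
s=robot.sense();print(s['tcp_pos'])
w=snap('wrist','w6')[0];cv2.imwrite('pics/c6.png',w[60:360,120:520])
P,b,d=cloud('w6');hsv=cv2.cvtColor(b,cv2.COLOR_BGR2HSV)
m=(abs(hsv[...,0].astype(int)-112)<14)&(hsv[...,1]>140)&(d>0)&(np.hypot(P[...,0]-.455,P[...,1]+.028)<.045)&(P[...,2]<.08)
Q=P[m];top=Q[Q[:,2]>np.percentile(Q[:,2],95)-.004]
r=cv2.minAreaRect((top[:,:2]*1000).astype(np.float32));print(r,np.median(top,0))
go([r[0][0]/1000,r[0][1]/1000,.012],yaw(r[2] if r[2]<45 else r[2]-90))
```

```text
[ 0.45473458 -0.02740114  0.18916827]
((454.85919189453125, -27.64748764038086), (42.32485580444336, 41.075035095214844), 15.078502655029297) [ 0.45467334 -0.02734586  0.04354579]
shift [ 0.0011 -0.0022  0.3545] turn [0.0019 0.0006 0.0009]
```

View pics/c6.png

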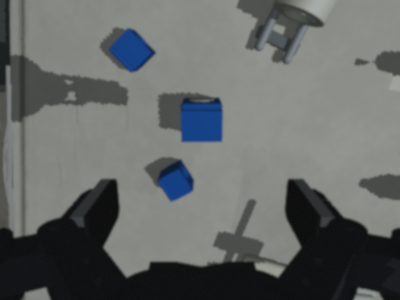

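The wrist view shows the large cap at (202,120) in the crop, with the edge of its disc at the far (+y) side. The small caps are at (131,50) and (175,180), both clear of the fingers.

drive_tool(motion="1 0 0 0.09 0 0 0; 1 0 0 0.18 0 0 0; 1 0 0 0.26 0 0 0; 1 0 0 0.32 0 0 0; 1 0 0 0.357 0 0 0", grip_force=40)

```text
time_s: 10.5
tcp_pos: [0.4572, -0.029, 0.0125]
ee_rot: [0.609, 0.793, -0.002, -0.003]
ft_force: [0.7, 0.1, 1.2]
grip_width: 1.0
grip_force: 0.0
```

drive_tool(motion="1 0 0 0 0 0 0; 0 0 0 0 0 0 0; 0 0 0 0 0 0 0; -1 0 0 0 0 0 0; -1 0 0 0 0 0 0")

```text
time_s: 11.0
tcp_pos: [0.4577, -0.0279, 0.0166]
ee_rot: [0.608, 0.794, -0.001, -0.002]
ft_force: [-0.4, -1.2, 7.5]
grip_width: 0.506
grip_force: 40.9
```

drive_tool(motion="-1 0 0 0 0 0 0; -1 0 0 0 0 0 0; -1 0 0 0 0 0 0; -1 0 0 0 0 0 0; -1 0 0 0 0 0 0")

```text
time_s: 11.5
tcp_pos: [0.4577, -0.0279, 0.0166]
ee_rot: [0.608, 0.794, -0.001, -0.002]
ft_force: [-0.6, -0.1, 6.8]
grip_width: 0.506
grip_force: 40.9
```

drive_tool(motion="-1 0 0 -0.02 0 0 0; -1 0 0 -0.08 0 0 0; -1 0 0 -0.16 0 0 0; -1 0 0 -0.24 0 0 0; -1 0 0 -0.3 0 0 0")

```text
time_s: 12.0
tcp_pos: [0.4579, -0.0281, 0.1686]
ee_rot: [0.608, 0.794, -0.001, -0.002]
ft_force: [1.0, -0.3, -1.9]
grip_width: 0.506
grip_force: 41.0
```

drive_tool(motion="-1 0 0 0 0 0 0; -1 0 0 0 0 0 0")

```text
time_s: 12.2
tcp_pos: [0.4581, -0.0276, 0.1666]
ee_rot: [0.608, 0.794, -0.0, -0.002]
ft_force: [-0.7, 0.1, -1.2]
grip_width: 0.511
grip_force: 41.1
```

```bash
cat >> h.py <<'E'
def capfit(f,tcp):
    P,b,d=cloud(f);hsv=cv2.cvtColor(b,cv2.COLOR_BGR2HSV)
    m=(abs(hsv[...,0].astype(int)-112)<14)&(hsv[...,1]>120)&(d>0)&(np.linalg.norm(P-tcp-[0,0,.018],axis=-1)<.045)
    Q=P[m];top=Q[Q[:,2]>np.percentile(Q[:,2],95)-.005]
    r=cv2.minAreaRect((top[:,:2]*1000).astype(np.float32));A=np.c_[top[:,:2]-top[:,:2].mean(0),np.ones(len(top))]
    print(len(Q),r,'top',np.median(top,0).round(4),'slope dz/dx,dy',np.linalg.lstsq(A,top[:,2],rcond=None)[0].round(3),'tcp',tcp.round(4))
    return r,np.median(top[:,2])
E
python3 - <<'E'
from h import *
s=robot.sense();print(s['time_s'],s['ft_force'],s['grip_width'],s['grip_force'])
snap('wrist','w7');r,z=capfit('w7',s['tcp_pos'])
E
```

```text
12.2 [-0.67326593  0.12812712 -1.16189312] 0.5105204638288938 41.13015353679657
8740 ((459.4737548828125, -26.98029136657715), (44.907745361328125, 43.24101257324219), 14.860701560974121) top [ 0.4586 -0.0251  0.1935] slope dz/dx,dy [ 0.007 -0.022  0.193] tcp [ 0.4581 -0.0276  0.1666]
```

Run:
```python
from h import *
s=robot.sense()
tip=np.array([.6186,-.1142,.1005]);ax=np.array([.0605,1,0]);ax/=np.linalg.norm(ax)
rot=yaw(-3.5);T=R.from_quat(s['ee_rot']);off=(rot*T.inv()).apply(np.array([.001,.0005,.005]))
go(tip+ax*.06+[0,0,.06]-off,rot);go(tip+ax*.05-off,rot)
```

```text
shift [-0.1373  0.3017  0.0187] turn [-0.006  -0.0022  0.4142]
shift [-0.1565  0.2958  0.1387] turn [-0.006  -0.0022  0.4142]
```

drive_tool(motion="-1 -0.03 0.08 0 0 0 0.1; -1 -0.06 0.15 0.01 0 0 0.2; -1 -0.1 0.22 0.018 0 0 0.3; -1 -0.137 0.3 0.018 -0.006 0 0.41; -1 -0.137 0.3 0.018 -0.006 0 0.41")

```text
time_s: 12.75
tcp_pos: [0.625, -0.0559, 0.1534]
ee_rot: [0.728, 0.685, -0.0, 0.0]
ft_force: [-1.0, 0.8, -0.9]
grip_width: 0.507
grip_force: 41.2
```

drive_tool(motion="-1 0 0 0.05 0 0 0; -1 -0.01 0 0.1 0 0 0; -1 -0.02 0 0.12 0 0 0; -1 -0.02 0 0.12 0 0 0; -1 -0.02 0 0.12 0 0 0")

```text
time_s: 13.25
tcp_pos: [0.6198, -0.0653, 0.0956]
ee_rot: [0.728, 0.686, -0.0, -0.001]
ft_force: [0.4, 0.8, -1.0]
grip_width: 0.509
grip_force: 41.2
```

Run:
```python
from h import *
s=robot.sense();print(s['time_s'],s['ft_force'])
snap('wrist','w8');r,z=capfit('w8',s['tcp_pos'])
tip=np.array([.6186,-.1142,.1005]);ax=np.array([.0605,1,0]);ax/=np.linalg.norm(ax)
c=np.array([r[0][0]/1000,r[0][1]/1000,z-.022]);v=c-tip;print('axial',v@ax,'resid',v-(v@ax)*ax)
P,b,d=cloud('w8')
m=(d>0)&(P[...,1]>-.18)&(P[...,1]<-.1)&(abs(P[...,0]-.616)<.012)&(P[...,2]>.085)&(P[...,2]<.112);print('rod seen',m.sum(),P[m].max(0) if m.any() else 0)
b=snap('scene','s8')[0]
cv2.imwrite('pics/c8.png',cv2.resize(b[110:220,290:420],(650,550),interpolation=2))
```

```text
13.25 [ 0.42469622  0.76017145 -1.04148674]
8680 ((621.256103515625, -64.67156982421875), (42.96426010131836, 46.01594161987305), 87.05419921875) top [ 0.6213 -0.0625  0.1224] slope dz/dx,dy [ 0.    -0.024  0.122] tcp [ 0.6198 -0.0653  0.0956]
axial 0.04959843601055399 resid [-3.39125227e-04  2.05170762e-05 -1.05924114e-04]
rod seen 86 [ 0.62296377 -0.11238972  0.10340343]
```

View pics/c8.png

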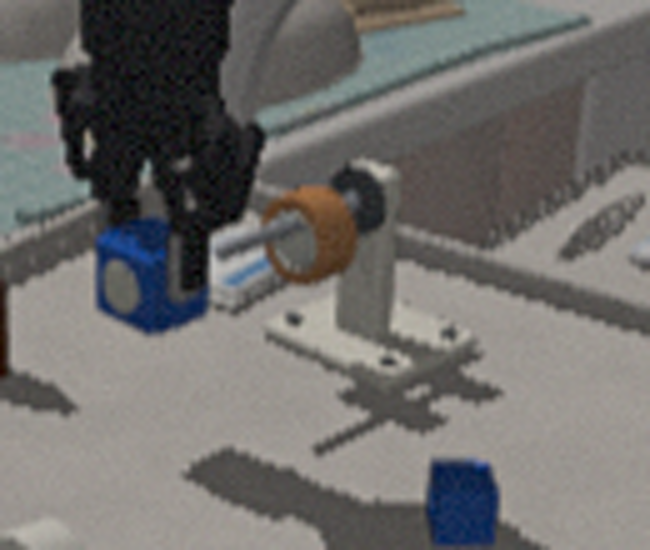

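The cap is in line with the rod, disc outward, and the tan roll hangs near the flange. Now I'll push the cap on.

drive_tool(motion="-1 -0.03 0 0 0 0 0; -1 -0.06 0 0 0 0 0; -1 -0.09 0 0 0 0 0; -1 -0.105 0 0 0 0 0; -1 -0.112 0 0 0 0 0")

```text
time_s: 13.85
tcp_pos: [0.6165, -0.1227, 0.0957]
ee_rot: [0.728, 0.685, 0.0, -0.001]
ft_force: [-0.5, 0.0, -0.8]
grip_width: 0.51
grip_force: 41.2
```

drive_tool(motion="-1 -0.004 0 0 0 0 0; -1 -0.008 0 0 0 0 0; -1 -0.012 0 0 0 0 0; -1 -0.012 0 0 0 0 0")

```text
time_s: 14.25
tcp_pos: [0.6164, -0.1266, 0.0955]
ee_rot: [0.727, 0.686, 0.0, -0.001]
ft_force: [1.1, 0.4, -0.8]
grip_width: 0.508
grip_force: 41.2
```

```bash
cat > k.py <<'E'
from h import *
import sys
f=sys.argv[1]
s=robot.sense();print(s['time_s'],s['ft_force'])
snap('wrist',f);r,z=capfit(f,s['tcp_pos'])
tip=np.array([.6186,-.1142,.1005]);ax=np.array([.0605,1,0]);ax/=np.linalg.norm(ax)
c=np.array([r[0][0]/1000,r[0][1]/1000,z-.022]);v=c-tip;print('axial',v@ax,'resid',v-(v@ax)*ax)
E
python3 k.py w9
```

```text
14.25 [ 1.11884818  0.35125754 -0.83789903]
8763 ((617.5866088867188, -126.04334259033203), (43.083229064941406, 45.63838195800781), 86.26002502441406) top [ 0.6179 -0.1239  0.1223] slope dz/dx,dy [ 0.001 -0.024  0.122] tcp [ 0.6164 -0.1266  0.0955]
axial -0.011882925377625005 resid [-2.95786235e-04  1.78950672e-05 -2.36268201e-04]
```

drive_tool(motion="-1 -0.002 0 0 0 0 0; -1 -0.004 0 0 0 0 0; -1 -0.005 0 0 0 0 0")

```text
time_s: 14.6
tcp_pos: [0.6164, -0.1272, 0.0953]
ee_rot: [0.727, 0.687, 0.001, -0.002]
ft_force: [0.6, 6.6, -0.4]
grip_width: 0.509
grip_force: 41.2
```

drive_tool(motion="-1 0 0 0.008 0 0 0; -1 0 0 0.014 0 0 0; -1 0 0 0.016 0 0 0; -1 0 0 0.016 0 0 0")

```text
time_s: 15.0
tcp_pos: [0.6167, -0.1272, 0.0873]
ee_rot: [0.727, 0.687, 0.001, -0.001]
ft_force: [2.4, 5.5, -2.8]
grip_width: 0.506
grip_force: 41.3
```

```bash
python3 k.py w10
```

```text
15.0 [ 2.41982926  5.54299858 -2.84900139]
8764 ((618.0897216796875, -126.64997863769531), (43.39286422729492, 45.684452056884766), 87.31249237060547) top [ 0.6181 -0.1245  0.1142] slope dz/dx,dy [ 0.001 -0.02   0.114] tcp [ 0.6167 -0.1272  0.0873]
axial -0.012458071473191747 resid [ 2.42059389e-04 -1.46445931e-05 -8.34761243e-03]
```

The cap is bottomed (6 N axial) and lowered onto the rod, so I'll release gently and lift away.

drive_tool(motion="0.1 0 0 0 0 0 0; 0.2 0 0 0 0 0 0; 0.3 0 0 0 0 0 0; 0.6 0 0 0 0 0 0; 1 0 0 0 0 0 0")

```text
time_s: 15.55
tcp_pos: [0.6162, -0.1295, 0.0875]
ee_rot: [0.728, 0.686, 0.0, -0.001]
ft_force: [-0.6, 0.2, 0.4]
grip_width: 0.941
grip_force: 0.0
```

drive_tool(motion="1 0 0 0 0 0 0; 1 0 0 0 0 0 0; 1 0 0 0 0 0 0; 1 0 0 -0.05 0 0 0; 1 0 0 -0.1 0 0 0")

```text
time_s: 16.05
tcp_pos: [0.6157, -0.1293, 0.1374]
ee_rot: [0.727, 0.686, -0.0, -0.001]
ft_force: [0.8, 0.4, 0.4]
grip_width: 0.999
grip_force: 0.0
```

drive_tool(motion="1 0.05 0 -0.08 0 0 0; 1 0.1 0 -0.16 0 0 0; 1 0.15 0 -0.2 0 0 0; 1 0.15 0 -0.2 0 0 0; 1 0.15 0 -0.2 0 0 0")

```text
time_s: 16.55
tcp_pos: [0.6207, -0.054, 0.2378]
ee_rot: [0.727, 0.687, 0.001, -0.001]
ft_force: [-0.6, -0.1, 0.1]
grip_width: 1.004
grip_force: 0.0
```

Run:
```python
from h import *
s=robot.sense();print(s['time_s'],s['tcp_pos'],s['ft_force'])
b=snap('scene','s11')[0];w=snap('wrist','w11')[0]
cv2.imwrite('pics/c11.png',np.hstack([cv2.resize(b[110:220,290:420],(473,400),interpolation=2),cv2.resize(w[100:400,200:440],(320,400))]))
tip=np.array([.6186,-.1142,.1005]);ax=np.array([.0605,1,0]);ax/=np.linalg.norm(ax)
r,z=capfit('w11',np.array([.617,-.127,.075]))
c=np.array([r[0][0]/1000,r[0][1]/1000,z-.022]);v=c-tip;print('cap axial',v@ax,'resid',v-(v@ax)*ax)
c,a=rollfit('w11',np.array([.614,-.185,.075]));v=c-tip;print('roll axial',v@ax,'resid',v-(v@ax)*ax)
```

```text
16.55 [ 0.62066752 -0.05397226  0.23783289] [-0.57974591 -0.0509328   0.07229734]
1673 ((617.4572143554688, -125.93549346923828), (42.780784606933594, 42.69100570678711), 86.04283142089844) top [ 0.6174 -0.1249  0.1124] slope dz/dx,dy [ 0.003 -0.025  0.112] tcp [ 0.617 -0.127  0.075]
cap axial -0.01178308717517051 resid [-4.31209953e-04  2.60882022e-05 -1.00608716e-02]
centre [ 0.6133 -0.1853  0.0889] minus tcp [-0.0007 -0.0003  0.0139] axis [ 0.075  0.995 -0.071] width 0.0276 rms 0.0006
roll axial -0.0713191404827663 resid [-9.64013585e-04  5.83228219e-05 -1.16193261e-02]
```

View pics/c11.png

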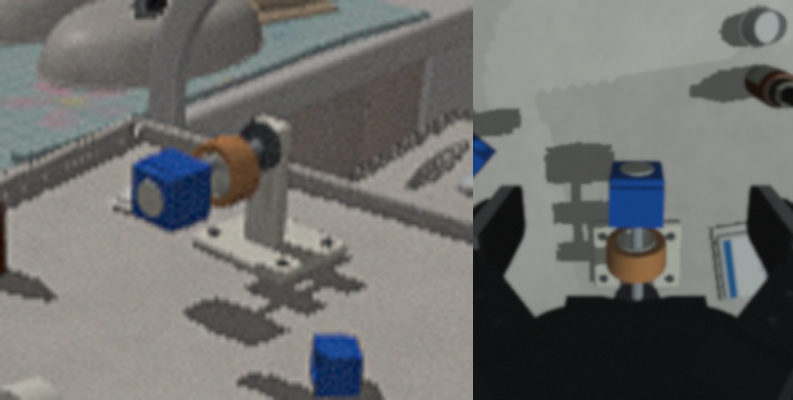

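Both parts hang on the rod: the cap is level and home at (172,190), the tan roll is behind it at (235,170), and the gripper is clear. Handing in.

```bash
python3 -c "
from h import *
print(workorder.hand_in())"
```

```text
the job is handed in; nothing more can be done
None
```

I handed the job in at about 17 s of the 54 s limit: the tan roll hangs on the rod about 71 mm behind the tip, the large blue cap is fully home on the free end, and I never touched the white roll; no verdict came back.

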